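Gauge two returned sleeves and hold the stock chest open

ROBOT

A 7-joint arm with a two-finger parallel gripper is mounted at the origin on the work surface. World frame = base frame: x ahead of the robot, y to its left, z up, the work surface at z = 0. Lengths are in m, angles in rad, forces in N, time in s.
With the tool pointing down it reaches from about 0.4 to 0.85 m from the base axis. Payload 10.4 kg.
Tool frame: the origin (TCP) lies midway between the tips of the shut fingers; the grasp point (between the pads) lies r.pinch_z behind it (r.pinch_z is the distance from the TCP to the grasp point, in m); z points along the fingers, y is the line along which they close (so a half turn about z gives the same grasp; the last joint's range is limited). The gripper opens to 85 mm and grips with 20 to 120 N. Pads are 22 mm wide; open, the fingers measure 114 mm over their backs; the gripper's body (76 mm by 85 mm) begins 54 mm behind the grasp point. The pads swing forward as they close: fully open they stand 13 mm farther back than shut.
Start: joints at [-1.234, 0.332, -0.065, 1.46, 0.022, 1.35, -0.088], TCP at [0.22, 0.585, 0.231] pointing down, gripper open.
Joint ranges: [-2.6, 2.6], [-0.5, 2.12], [-1.47, 1.34], [0.16, 2.42], [-1.27, 4.41], [0.06, 2.06], [-2.6, 2.6]. Speed limits (rad/s): [2.22, 2.22, 2.79, 2.79, 3.14, 3.14, 3.14].

INTERFACE

Orientations are given as a 3x3 rotation matrix whose columns are the frame's x, y, z axes.
In Python, from cell import r gives the robot as it stands.
- The arm moves only by the shell command python3 -m handwheel 'ROWS' [FORCE]. ROWS is JSON, a list of rows, each an object with "jaw": the finger opening in m, from 0 to 0.0854; "travel": the shift along the tool's x, y, z in m, a list of three; "roll": the turn about the tool's z in degrees. A call has exactly 8 rows; each row is the pose to reach, as a shift and turn from the pose commanded when the call began, along the tool's axes at that moment; what a row does not reach only later rows make up. A row lasts 1/12 s, in which the tool goes at most 41.7 mm and 7.16 degrees, less where a joint would pass 70% of its speed; a pose out of reach is approached as far as the arm can. A call with a gripper value outside its range is refused whole. The fingers move at their own pace and stop on an object; FORCE is the grip in N (left out, the last holds). Time passes only in rows, so rows that repeat a pose let the fingers close, or fill a call up. It gives the time, the measured TCP pose, the force, the opening and the grip force at its end, in the units of the state.
- r.state(): the state, without advancing time (a new reading comes with each control period).
- r.grab_frame(name): name is "side" or "top"; returns a dict with "img" (420x560x3 uint8, red, green, blue), "K" (3x3 intrinsics, pixels), "dist_coeffs" ([k1, k2, p1, p2, k3] as OpenCV has them; the pictures are not rectified), "rvec" (rotation vector, rad) and "tvec" (3), from world to camera coordinates, as OpenCV has them. Camera axes: x right, y down, z forward; pixel columns grow to the right and rows downward; lengths in m; the calibration is good to about 2 mm. A picture is of the moment at which its call begins. There is no depth.
- r.hand_in(): hands the job in; it is judged then, once.
The state is a dict: "clock": time; "joint_pos": joint angles; "qd": joint speeds; "effort": joint torques, N m; "tool_pos": TCP position; "eef_rot": TCP orientation; "wrist_force": force on the tool from outside, world axes, zero at the start; "wrist_torque": the same for the moment, N m; "gripper_width": finger opening in m; "grip_force": force on a finger pad.
Only numpy, scipy, OpenCV 4.12 (cv2) and the standard library are available. Lean on these libraries where they do the work, as an engineer would, in place of code of your own. Each camera call takes 0.05 s, during which the arm holds its last target. There are 200 camera calls.

TASK

Two copper cable sleeves have come back to the counter: slide the one that fits the gauge pin down over it until it is fully home and leave it there, and stand the one that is too tight upright in the returns tray. Then lift the lid of the steel chest and hold it open in the gripper at about 45 degrees, so that I can put sleeves back into stock from my side: it falls shut when let go, so finish still holding it there. Leave everything else on the counter where it is.

Things in the scene. Friction and masses are not known exactly. Their poses are not given: they have to be found in the camera images.
- sleeve_wide: copper cable sleeve (plain tube) standing upright: outside diameter 36 mm, length 60 mm, wide bore of 27 mm, so its wall is thin, 4.5 mm; about 0.24 kg. This one goes over the gauge pin. Origin: centre of its lower end, z along the tube
- sleeve_tight: the other copper sleeve, standing upright: same outside (36 mm, length 60 mm) but a bore of only 17 mm, so a thick wall of 9.5 mm; about 0.42 kg. It does not go over the pin, it jams on the tip. Origin: centre of its lower end, z along the tube
- gauge: gauge stand, fixed to the counter: steel base block 90 (its x) x 70 (its y) x 16 mm with a 4 mm high round shoulder of 44 mm diameter in the middle, and on it the upright gauge pin, 24 mm diameter, 70 mm tall above the shoulder, the last 18 mm tapering to 10 mm at the tip (tip 90 mm above the counter). A sleeve fully home stands on the shoulder and the pin's tip shows 10 mm above it. Origin: centre of the base's underside
- pin_foot (a point): foot of the gauge pin: on the pin's axis at the height of the shoulder, 20 mm above the counter; axes as the gauge stand's
- tray: shallow grey returns tray, fixed, outside 130 (its x) x 100 (its y) mm, walls 3 mm thick and 22 mm high, floor 3 mm thick. The half towards its -x is empty, a scrapped lug lies in the half towards its +x. Origin: centre of its underside
- chest: sheet-steel stock chest, fixed: 180 (its x) x 260 (its y) x 78 mm high, grey, full of copper sleeves in compartments. Its hinge is along the rim on its -x side (the robot's side), its open front with hasp and label holder is its +x side. Origin: centre of its underside
- lid (a joint): opening angle of the chest's lid in rad: 0 shut, pi/4 = 45 degrees; the hinge stops at 1.40. It is a hinge along the chest's y axis; opening raises the lid's +x edge, up and back towards the robot. The lid (0.45 kg, 184 mm long from the hinge, 270 mm wide, its top 5 mm above the hinge line when shut) falls shut from any angle unless held; raising it by its handle takes 2 to 4 N
- lid_handle (a point): middle of the lid's bow handle: a straight round steel bar 10 mm thick, 100 mm long along the lid's y, carried by a 10 mm leg at each end, on top of the lid near its free edge, 152 mm from the hinge line and 42 mm above it (in the lid's own frame), that is 37 mm above the lid's top, 120 mm above the counter when shut. Axes: the lid's own, turning with it (x from the hinge to the free edge, y along the bar, z out of the lid's top)
- lid_hinge (a point): middle of the lid's hinge line, 78 mm above the counter, axes as the chest's; it does not move
- lug: scrapped aluminium cable lug, 60 mm long, 16 mm high, lying in the tray's +x half (leave it there)
- marker: felt marker, 113 mm long, 17 mm thick, lying on the counter (bystander)
- cutter: box cutter, 160 x 22 x 18 mm, lying on the counter (bystander)
- tape: roll of brown packing tape, 104 mm diameter, 48 mm high (bystander)
- carton: small white and blue carton, 70 x 50 x 40 mm (bystander)
- scanner: hand scanner lying on its side, 195 mm long, 60 mm wide, 40 mm high (bystander)
- spool: small empty wooden spool standing on end, 90 mm diameter, 56 mm high (bystander)
Things that resemble listed ones, but are neither listed nor needed, are in the scene too. Leave any turquoise look-alike of the sleeve_wide alone.

How it is judged:
By the outcome, as a careful person would: the job done as asked, in the order asked, and still so for the second after the job is handed in, while the arm keeps its last pose, push and grip.
It also fails if it takes over 70 s, if anything falls off the work surface, if the arm or the gripper's body presses on something with over 40 N, if the wrist force passes 120 N, or if a joint passes its speed limit or range.

## Working session

There is one attempt and no reset: what is moved stays moved. The work goes in short steps, Python scripts to look and compute and a shell command to move; the robot and the scene stay as the last step left them, time stands still between calls to the robot, and variables do not carry over. Pictures are saved under pics/ and viewed, at most 10 in all, crops included, and the job is handed in when it is done.

```bash
mkdir -p pics; ls
python3 - <<'E'
from cell import r
import cv2
for n in("top","side"):
    f=r.grab_frame(n); cv2.imwrite(f"pics/{n}0.png",cv2.cvtColor(f["img"],cv2.COLOR_RGB2BGR))
    R=cv2.Rodrigues(f["rvec"])[0]; print(n,f["K"].tolist(),f["dist_coeffs"],(-R.T@f["tvec"].reshape(3)).round(3),R.round(2).tolist())
s=r.state(); print(s["tool_pos"],s["eef_rot"],s["clock"],r.pinch_z)
E
```

```text
pics
top [[433.3099791438432, 0.0, 284.6619449331247], [0.0, 433.3099791438432, 216.0245137445123], [0.0, 0.0, 1.0]] [-0.04877197  0.          0.          0.          0.        ] [ 0.285 -0.002  1.404] [[-0.01, -1.0, -0.01], [-0.98, 0.01, -0.2], [0.2, 0.01, -0.98]]
side [[379.1208728389723, 0.0, 275.15546291752025], [0.0, 379.1208728389723, 203.51247199575218], [0.0, 0.0, 1.0]] [-0.00827491  0.          0.          0.          0.        ] [ 0.362 -0.665  0.685] [[0.96, -0.27, -0.02], [-0.18, -0.61, -0.77], [0.19, 0.74, -0.64]]
[0.2199291  0.58464383 0.23056311] [[-9.35973174e-01  3.52071091e-01 -4.05919681e-04]
 [ 3.52071319e-01  9.35972304e-01 -1.27750474e-03]
 [-6.98429098e-05 -1.33862284e-03 -9.99999102e-01]] 0.1 0.0187
```

View pics/top0.png

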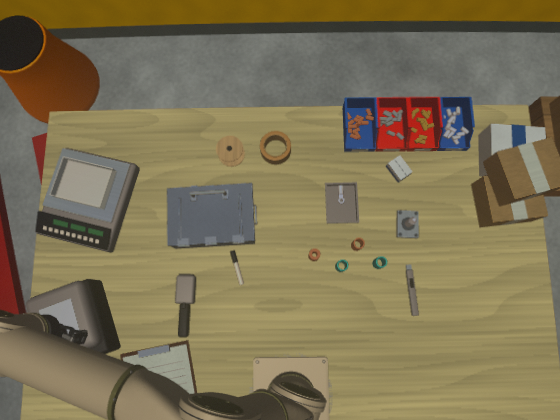

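View pics/side0.png

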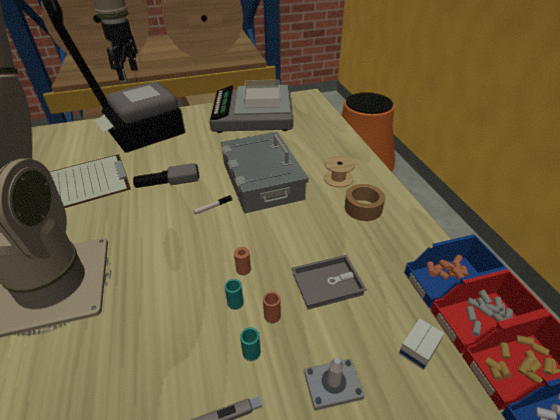

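The top view shows copper tubes at (314,254) and (358,244), with turquoise look-alikes at (342,266) and (380,262). The gauge is at (407,223), the tray at (341,203), and the chest at (211,215) with its handle at the top edge near (209,193). The side view shows copper tubes at (242,261) and (272,306), and the pin at (336,372). Next I'll enlarge the two copper tubes to compare their bores.

```bash
cat > h.py <<'E'
from cell import r
import cv2, numpy as np
def cam(n):
    f=r.grab_frame(n); f["R"]=cv2.Rodrigues(f["rvec"])[0]; f["t"]=np.ravel(f["tvec"]); f["C"]=-f["R"].T@f["t"]
    f["bgr"]=cv2.cvtColor(f["img"],cv2.COLOR_RGB2BGR); return f
def ray(f,px):
    u=cv2.undistortPoints(np.array(px,float).reshape(-1,1,2),f["K"],f["dist_coeffs"])[:,0]
    return np.c_[u,np.ones(len(u))]@f["R"]
def plane(f,px,z):
    d=ray(f,px); return f["C"]+d*((z-f["C"][2])/d[:,2])[:,None]
def proj(f,P):
    return cv2.projectPoints(np.array(P,float).reshape(-1,3),f["rvec"],f["tvec"],f["K"],f["dist_coeffs"])[0][:,0]
def tri(fa,a,fb,b):
    da=ray(fa,[a])[0];db=ray(fb,[b])[0]; da/=np.linalg.norm(da); db/=np.linalg.norm(db)
    s=np.linalg.lstsq(np.c_[da,-db],fb["C"]-fa["C"],rcond=None)[0]
    p,q=fa["C"]+s[0]*da,fb["C"]+s[1]*db; return (p+q)/2,np.linalg.norm(p-q)
E
python3 - <<'E'
from h import *
T=cam("top");S=cam("side")
def crop(f,x,y,w,h,k): return cv2.resize(f["bgr"][y:y+h,x:x+w],None,fx=k,fy=k,interpolation=cv2.INTER_CUBIC)
a=crop(T,300,175,130,100,6)[:600]
cv2.imwrite("pics/c1.png",a)
b=crop(S,215,235,160,120,5); cv2.imwrite("pics/c2.png",b)
c=crop(T,155,175,110,80,7); cv2.imwrite("pics/c3.png",c)
for f,n,roi in((T,"top",(300,230,400,280)),(S,"side",(220,240,300,365))):
    x0,y0,x1,y1=roi; hsv=cv2.cvtColor(f["bgr"],cv2.COLOR_BGR2HSV)
    m=((hsv[...,0]<12)&(hsv[...,1]>90)).astype(np.uint8); z=np.zeros_like(m); z[y0:y1,x0:x1]=m[y0:y1,x0:x1]
    for cc in cv2.findContours(z,cv2.RETR_EXTERNAL,cv2.CHAIN_APPROX_NONE)[0]:
        if cv2.contourArea(cc)>40: print(n,cv2.boundingRect(cc),cv2.contourArea(cc),cv2.minEnclosingCircle(cc))
E
```

```text
side (263, 292, 17, 31) 399.5 ((272.0, 307.0), 15.132845878601074)
side (235, 248, 15, 27) 300.0 ((242.5, 261.0), 13.238302230834961)
```

View pics/c1.png

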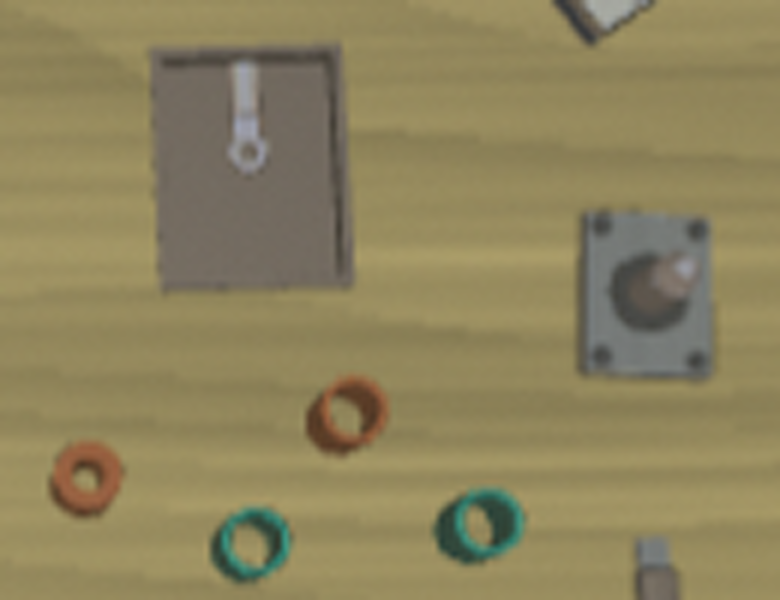

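View pics/c2.png

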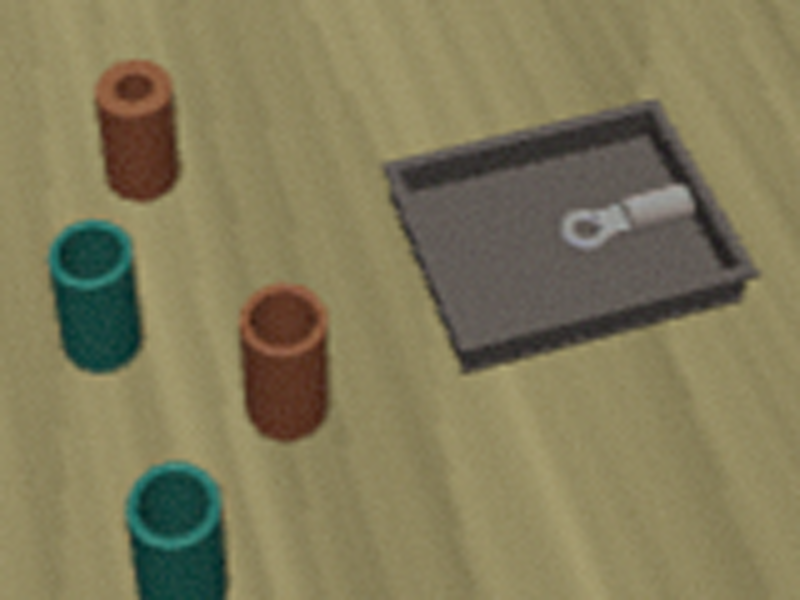

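View pics/c3.png

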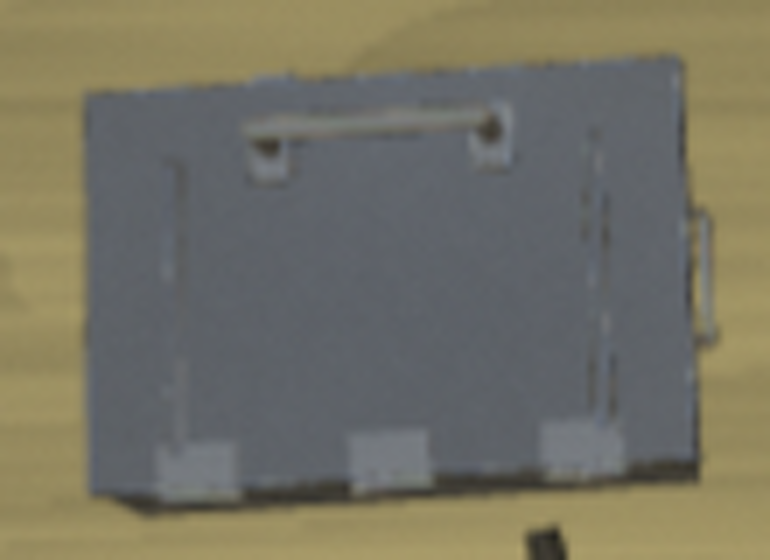

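The crops confirm it. Scaled back to the top image, the copper tube at (359,243) has the thin wall and wide bore, so it is sleeve_wide. The copper tube at (314.5,254) has the thick wall and small bore, so it is sleeve_tight. The turquoise pair is left alone. The handle bar runs from about (190,193) to (225,192).

Run:
```python
from h import *
T=cam("top");S=cam("side")
c=lambda P,k,o:(np.array(P,float)+.5)/k-.5+np.array(o)
t=lambda P:c(P,6,(300,175)); s=lambda P:c(P,5,(215,235)); l=lambda P:c(P,7,(155,175))
for n,a,b in(("wide",(354,411),(284.5,319)),("tight",(89,475),(135.5,89))):
    print(n,*tri(T,t(a),S,s(b)),plane(T,[t(a)],.06),plane(S,[s(b)],.06))
print("gauge top corners",plane(T,t([(583,212),(711,220),(713,380),(579,374)]),.016).round(4))
print("tip",plane(T,[t((686,268))],.09),"shoulder",plane(T,[t((651,291))],.02))
print("tray",plane(T,t([(150,47),(340,44),(354,286),(160,290)]),.022).round(4))
print("bar",plane(T,l([(245,130),(490,117)]),.122).round(4))
print("lid",plane(T,l([(86,93),(680,58),(698,465),(92,493)]),.083).round(4))
# gauge from side: blob crop
x=cv2.resize(np.hstack([S["bgr"][335:415,295:375],S["bgr"][130:210,215:310]]),None,fx=4.5,fy=4.5,interpolation=cv2.INTER_CUBIC); cv2.imwrite("pics/c4.png",x); print(x.shape)
```

```text
wide [ 0.46474784 -0.22010474  0.0598337 ] 0.0013318276806137484 [[ 0.46405424 -0.2200395   0.06      ]] [[ 0.46539472 -0.22018126  0.06      ]]
tight [ 0.4329758  -0.08135949  0.05917062] 0.0011049861341349426 [[ 0.43232882 -0.08130527  0.06      ]] [[ 0.4334377  -0.08207916  0.06      ]]
gauge top corners [[ 0.5778 -0.3572  0.016 ]
 [ 0.5725 -0.4271  0.016 ]
 [ 0.4843 -0.4221  0.016 ]
 [ 0.4885 -0.3496  0.016 ]]
tip [[ 0.53202605 -0.38975838  0.09      ]] shoulder [[ 0.53276613 -0.39047105  0.02      ]]
tray [[ 0.6722 -0.1226  0.022 ]
 [ 0.6727 -0.2273  0.022 ]
 [ 0.5371 -0.2291  0.022 ]
 [ 0.5362 -0.1242  0.022 ]]
bar [[0.6158 0.3002 0.122 ]
 [0.6201 0.1926 0.122 ]]
lid [[0.6442 0.3827 0.083 ]
 [0.6567 0.1129 0.083 ]
 [0.4712 0.1041 0.083 ]
 [0.4616 0.372  0.083 ]]
(360, 788, 3)
```

View pics/c4.png

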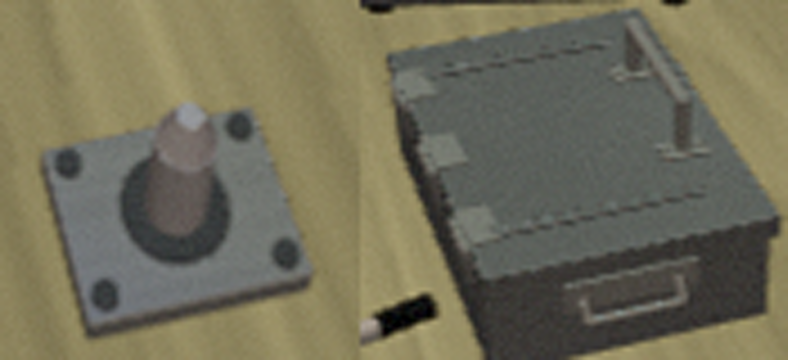

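The gauge crop gives the pin tip at about (337,360) in the side image. The chest's hinge faces the robot and the bar handle sits near the far edge. All heights and sizes match the description, so I'll start moving and square the tool on the way.

```bash
python3 -m handwheel '[{"jaw":0.06,"travel":[-0.036,-0.018,0],"roll":-7},{"jaw":0.06,"travel":[-0.073,-0.037,0],"roll":-14},{"jaw":0.06,"travel":[-0.109,-0.055,0],"roll":-20.6},{"jaw":0.06,"travel":[-0.145,-0.074,0],"roll":-20.6},{"jaw":0.06,"travel":[-0.181,-0.092,0],"roll":-20.6},{"jaw":0.06,"travel":[-0.218,-0.110,0],"roll":-20.6},{"jaw":0.06,"travel":[-0.254,-0.129,0],"roll":-20.6},{"jaw":0.06,"travel":[-0.290,-0.147,0],"roll":-20.6}]' 40
python3 - <<'E'
from h import *
T=cam("top");S=cam("side")
print(tri(T,((686.5)/6-.5+300,268.5/6-.5+175),S,(189.5/4.5-.5+295,115.5/4.5-.5+335)))
E
```

```text
clock: 0.97
tool_pos: [0.4408, 0.3434, 0.2315]
eef_rot: [[-1.0, 0.001, 0.0], [0.001, 1.0, 0.0], [-0.0, 0.0, -1.0]]
wrist_force: [0.1, -0.3, 0.4]
gripper_width: 0.0597
grip_force: 0.0
(array([ 0.53137101, -0.38934622,  0.09112121]), np.float64(0.0008795936941779013))
```

```bash
python3 -m handwheel '[{"jaw":0.06,"travel":[0,-0.04,0],"roll":0},{"jaw":0.06,"travel":[0,-0.08,0],"roll":0},{"jaw":0.06,"travel":[-0.01,-0.12,0],"roll":0},{"jaw":0.06,"travel":[-0.01,-0.16,0],"roll":0},{"jaw":0.06,"travel":[-0.015,-0.2,0],"roll":0},{"jaw":0.06,"travel":[-0.02,-0.24,0],"roll":0},{"jaw":0.06,"travel":[-0.024,-0.28,0],"roll":0},{"jaw":0.06,"travel":[-0.024,-0.32,0],"roll":0}]'
python3 -m handwheel '[{"jaw":0.06,"travel":[0,-0.035,0.01],"roll":0},{"jaw":0.06,"travel":[0,-0.07,0.02],"roll":0},{"jaw":0.06,"travel":[0,-0.105,0.03],"roll":0},{"jaw":0.06,"travel":[0,-0.14,0.04],"roll":0},{"jaw":0.06,"travel":[0,-0.175,0.05],"roll":0},{"jaw":0.06,"travel":[0,-0.21,0.07],"roll":0},{"jaw":0.06,"travel":[0,-0.243,0.09],"roll":0},{"jaw":0.06,"travel":[0,-0.243,0.09],"roll":0}]'
```

```text
clock: 1.73
tool_pos: [0.4637, 0.0235, 0.2315]
eef_rot: [[-1.0, 0.0, 0.001], [0.0, 1.0, 0.0], [-0.001, 0.0, -1.0]]
wrist_force: [0.2, -0.3, -0.0]
gripper_width: 0.06
grip_force: 0.0
clock: 2.4
tool_pos: [0.4605, -0.2234, 0.1383]
eef_rot: [[-1.0, 0.007, -0.004], [0.007, 1.0, -0.002], [0.004, -0.002, -1.0]]
wrist_force: [-0.3, -0.2, -0.4]
gripper_width: 0.0605
grip_force: 0.0
```

```bash
python3 -m handwheel '[{"jaw":0.06,"travel":[0,0,0.0],"roll":0},{"jaw":0.06,"travel":[0,0,0.02],"roll":0},{"jaw":0.06,"travel":[0,0,0.04],"roll":0},{"jaw":0.06,"travel":[0,0,0.06],"roll":0},{"jaw":0.06,"travel":[0,0,0.08],"roll":0},{"jaw":0.06,"travel":[0,0,0.1],"roll":0},{"jaw":0.06,"travel":[0,0,0.113],"roll":0},{"jaw":0.06,"travel":[0,0,0.113],"roll":0}]'
python3 -m handwheel '[{"jaw":0.05,"travel":[0,0,0],"roll":0},{"jaw":0.045,"travel":[0,0,0],"roll":0},{"jaw":0.04,"travel":[0,0,0],"roll":0},{"jaw":0.03,"travel":[0,0,0],"roll":0},{"jaw":0.03,"travel":[0,0,0],"roll":0},{"jaw":0.03,"travel":[0,0,0],"roll":0},{"jaw":0.03,"travel":[0,0,0],"roll":0},{"jaw":0.03,"travel":[0,0,0],"roll":0}]' 40
```

```text
clock: 3.07
tool_pos: [0.4629, -0.2155, 0.0265]
eef_rot: [[-1.0, -0.002, -0.003], [-0.002, 1.0, 0.002], [0.003, 0.002, -1.0]]
wrist_force: [-0.4, 0.2, -0.7]
gripper_width: 0.0597
grip_force: 0.0
clock: 3.73
tool_pos: [0.4646, -0.2176, 0.0297]
eef_rot: [[-1.0, 0.0, 0.002], [0.0, 1.0, 0.0], [-0.002, 0.0, -1.0]]
wrist_force: [-1.1, 1.2, 7.0]
gripper_width: 0.0352
grip_force: 39.2
```

```bash
python3 -m handwheel '[{"jaw":0.03,"travel":[0,0,-0.01],"roll":0},{"jaw":0.03,"travel":[0,0,-0.03],"roll":0},{"jaw":0.03,"travel":[0,0,-0.05],"roll":0},{"jaw":0.03,"travel":[0,0,-0.07],"roll":0},{"jaw":0.03,"travel":[0,0,-0.09],"roll":0},{"jaw":0.03,"travel":[0,0,-0.105],"roll":0},{"jaw":0.03,"travel":[0,0,-0.11],"roll":0},{"jaw":0.03,"travel":[0,0,-0.11],"roll":0}]'
python3 -m handwheel '[{"jaw":0.03,"travel":[-0.01,-0.025,0],"roll":0},{"jaw":0.03,"travel":[-0.02,-0.05,0],"roll":0},{"jaw":0.03,"travel":[-0.03,-0.075,0],"roll":0},{"jaw":0.03,"travel":[-0.04,-0.1,0],"roll":0},{"jaw":0.03,"travel":[-0.05,-0.125,0],"roll":0},{"jaw":0.03,"travel":[-0.06,-0.15,0],"roll":0},{"jaw":0.03,"travel":[-0.067,-0.17,0],"roll":0},{"jaw":0.03,"travel":[-0.067,-0.17,0],"roll":0}]'
python3 -m handwheel '[{"jaw":0.03,"travel":[0,0,0],"roll":0},{"jaw":0.03,"travel":[0,0,0],"roll":0},{"jaw":0.03,"travel":[0,0,0],"roll":0},{"jaw":0.03,"travel":[0,0,0],"roll":0},{"jaw":0.03,"travel":[0,0,0],"roll":0},{"jaw":0.03,"travel":[0,0,0],"roll":0},{"jaw":0.03,"travel":[0,0,0],"roll":0},{"jaw":0.03,"travel":[0,0,0],"roll":0}]'
python3 - <<'E'
from h import *
T=cam("top");S=cam("side")
a=cv2.resize(T["bgr"][190:250,375:445],None,fx=5.5,fy=5.5,interpolation=cv2.INTER_CUBIC)
b=cv2.resize(S["bgr"][290:410,300:385],None,fx=4.5,fy=4.5,interpolation=cv2.INTER_CUBIC)
w=np.zeros((540,385+383,3),np.uint8); w[:330,:385]=a; w[:540,385:385+b.shape[1]]=b[:540,:383]; cv2.imwrite("pics/c5.png",w)
print(proj(S,[(.5317,-.3895,.09)]), r.state()["tool_pos"])
E
```

```text
clock: 4.4
tool_pos: [0.4643, -0.2179, 0.1399]
eef_rot: [[-1.0, 0.0, 0.003], [0.0, 1.0, -0.0], [-0.003, -0.0, -1.0]]
wrist_force: [1.3, 0.6, -2.5]
gripper_width: 0.0348
grip_force: 40.4
clock: 5.07
tool_pos: [0.5295, -0.3916, 0.1365]
eef_rot: [[-1.0, 0.004, -0.003], [0.004, 1.0, -0.002], [0.003, -0.002, -1.0]]
wrist_force: [-0.7, -0.9, -2.8]
gripper_width: 0.0353
grip_force: 40.8
clock: 5.73
tool_pos: [0.5306, -0.3875, 0.1384]
eef_rot: [[-1.0, 0.0, 0.0], [0.0, 1.0, 0.0], [-0.0, 0.0, -1.0]]
wrist_force: [-0.8, -0.1, -2.2]
gripper_width: 0.0353
grip_force: 40.8
[[337.03725141 360.47546669]] [ 0.53055121 -0.38767648  0.13834517]
```

View pics/c5.png

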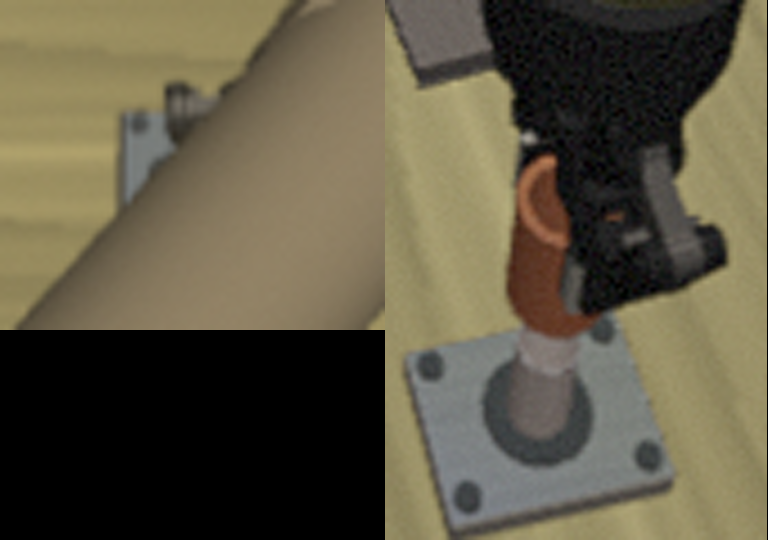

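The side view shows the sleeve gripped just above the pin, with the pin tip at about crop (548,340). The sleeve's left edge seems to lean, running from (520,190) to (508,300), so I'll measure the tilt from its silhouette.

```bash
cat > tilt.py <<'E'
from h import *
def edge(x0,y0,x1,y1,side=0):
    S=cam("side"); hsv=cv2.cvtColor(S["bgr"],cv2.COLOR_BGR2HSV)
    m=(((hsv[...,0]<12)|(hsv[...,0]>175))&(hsv[...,1]>90))
    P=[];b=[]
    for y in range(y0,y1):
        xs=np.flatnonzero(m[y,x0:x1])
        if len(xs)>2: P.append((x0+xs[0]-.5,y)); b.append(x0+xs[-1]+.5)
    return S,np.array(P,float),np.array(b)
def tilt(S,P):
    vx,vy,px,py=cv2.fitLine(P.astype(np.float32),cv2.DIST_HUBER,0,.01,.01).ravel()
    d=ray(S,[(px-20*vx,py-20*vy),(px+20*vx,py+20*vy)]); n=np.cross(d[0],d[1]); return np.degrees(np.arctan2(-n[2],n[0])) if n[0]>0 else np.degrees(np.arctan2(n[2],-n[0]))
E
python3 - <<'E'
from tilt import *
S,P,b=edge(320,315,355,372)
for p,q in zip(P,b): print(int(p[1]),p[0],q,end="; ")
sel=P[(P[:,1]>334)&(P[:,1]<356)]; print(); print(tilt(S,sel))
E
```

```text
325 332.5 338.5; 326 330.5 338.5; 327 330.5 351.5; 328 329.5 337.5; 329 329.5 337.5; 330 328.5 340.5; 331 328.5 337.5; 332 329.5 341.5; 333 329.5 338.5; 334 329.5 339.5; 335 329.5 339.5; 336 329.5 343.5; 337 329.5 349.5; 338 328.5 349.5; 339 328.5 340.5; 340 328.5 340.5; 341 328.5 343.5; 342 328.5 341.5; 343 328.5 340.5; 344 328.5 340.5; 345 328.5 340.5; 346 327.5 339.5; 347 327.5 339.5; 348 327.5 345.5; 349 327.5 338.5; 350 327.5 353.5; 351 327.5 338.5; 352 327.5 337.5; 353 327.5 338.5; 354 327.5 338.5; 355 327.5 338.5; 356 327.5 338.5; 357 328.5 339.5; 358 328.5 339.5; 359 328.5 347.5; 360 329.5 346.5; 361 331.5 346.5; 362 331.5 345.5; 363 332.5 343.5; 364 335.5 341.5; 
-1.141212193739321
```

Run:
```python
from tilt import *
S,P,b=edge(320,315,355,372)
sel=P[(P[:,1]>334)&(P[:,1]<356)]
vx,vy,px,py=cv2.fitLine(sel.astype(np.float32),cv2.DIST_HUBER,0,.01,.01).ravel()
d=ray(S,[(px,py)])[0]; n=np.cross(d,[0,0,1]); n/=np.linalg.norm(n)   # vertical tangent plane
if n[0]<0:n=-n
print("sleeve x if y=-.3877:",S["C"][0]+(.018-n[1]*(-.3877-S["C"][1]))/n[0])
# same measure of sleeve-bottom: lowest row 364.5
for z in(.1,.105,.11,.115):
    th=np.linspace(0,6.28,90); q=proj(S,np.c_[.5306+.018*np.cos(th),-.3877+.018*np.sin(th),0*th+z]); print(z,q[:,1].max().round(1),q[:,0].min().round(1))
# pin shaft edges check, same method, rows below the sleeve
g=cv2.cvtColor(S["bgr"],cv2.COLOR_BGR2GRAY); print(g[374:384:3,325:355])
```

```text
sleeve x if y=-.3877: 0.5333192448103368
0.1 367.3 325.3
0.105 365.8 325.5
0.11 364.2 325.7
0.115 362.6 325.9
[[ 64  65  69  77  86  92  92  94 101  96  94 102 103 100 102  94  85  72
   98 126 128 123 124 128 124 122 124 127 125 123]
 [ 67  69  71  87  84  90  94  96 100 100 100  98 101 103  97  97  79  61
   58  75 108 127 128 129 125 124 129 123 130 126]
 [ 68  67  73  81  90  96  95 100  99 101 104 102 100  95  93  87  74  63
   61  63  81 115 132 126 127 128 128 129 131 125]
 [ 68  64  71  78  91  95  95  97  98  99 100 101 100  98  97  76  65  70
   62  61  70 109 131 129 130 129 126 126 128 126]]
```

```bash
python3 -m handwheel '[{"jaw":0.03,"travel":[-0.001,-0.001,0.003],"roll":0},{"jaw":0.03,"travel":[-0.001,-0.001,0.006],"roll":0},{"jaw":0.03,"travel":[-0.001,-0.001,0.01],"roll":0},{"jaw":0.03,"travel":[-0.001,-0.001,0.014],"roll":0},{"jaw":0.03,"travel":[-0.001,-0.001,0.018],"roll":0},{"jaw":0.03,"travel":[-0.001,-0.001,0.022],"roll":0},{"jaw":0.03,"travel":[-0.001,-0.001,0.026],"roll":0},{"jaw":0.03,"travel":[-0.001,-0.001,0.028],"roll":0}]'
python3 -m handwheel '[{"jaw":0.03,"travel":[0,0,0],"roll":0},{"jaw":0.03,"travel":[0,0,0.002],"roll":0},{"jaw":0.03,"travel":[0,0,0.004],"roll":0},{"jaw":0.03,"travel":[0,0,0.006],"roll":0},{"jaw":0.03,"travel":[0,0,0.006],"roll":0},{"jaw":0.03,"travel":[0,0,0.006],"roll":0},{"jaw":0.03,"travel":[0,0,0.006],"roll":0},{"jaw":0.03,"travel":[0,0,0.006],"roll":0}]'
```

```text
clock: 6.6
tool_pos: [0.5313, -0.3885, 0.1095]
eef_rot: [[-1.0, 0.0, -0.001], [0.0, 1.0, 0.0], [0.001, 0.0, -1.0]]
wrist_force: [0.4, -0.9, -1.8]
gripper_width: 0.0352
grip_force: 40.8
clock: 7.27
tool_pos: [0.5316, -0.3888, 0.1044]
eef_rot: [[-1.0, 0.0, 0.0], [0.0, 1.0, -0.0], [-0.0, -0.0, -1.0]]
wrist_force: [0.2, -0.4, -2.3]
gripper_width: 0.0352
grip_force: 40.8
```

Sleeve bottom is now at 0.075 with no contact force. Next it passes the end of the taper.

```bash
python3 -m handwheel '[{"jaw":0.03,"travel":[0,0,0.001],"roll":0},{"jaw":0.03,"travel":[0,0,0.003],"roll":0},{"jaw":0.03,"travel":[0,0,0.005],"roll":0},{"jaw":0.03,"travel":[0,0,0.007],"roll":0},{"jaw":0.03,"travel":[0,0,0.009],"roll":0},{"jaw":0.03,"travel":[0,0,0.01],"roll":0},{"jaw":0.03,"travel":[0,0,0.01],"roll":0},{"jaw":0.03,"travel":[0,0,0.01],"roll":0}]'
```

```text
clock: 7.93
tool_pos: [0.5315, -0.3887, 0.0942]
eef_rot: [[-1.0, 0.0, -0.0], [0.0, 1.0, 0.0], [0.0, 0.0, -1.0]]
wrist_force: [0.3, -0.5, -2.6]
gripper_width: 0.0351
grip_force: 40.8
```

```bash
python3 -m handwheel '[{"jaw":0.03,"travel":[0,0,0.003],"roll":0},{"jaw":0.03,"travel":[0,0,0.006],"roll":0},{"jaw":0.03,"travel":[0,0,0.009],"roll":0},{"jaw":0.03,"travel":[0,0,0.012],"roll":0},{"jaw":0.03,"travel":[0,0,0.015],"roll":0},{"jaw":0.03,"travel":[0,0,0.018],"roll":0},{"jaw":0.03,"travel":[0,0,0.02],"roll":0},{"jaw":0.03,"travel":[0,0,0.02],"roll":0}]'
```

```text
clock: 8.6
tool_pos: [0.5313, -0.3885, 0.0737]
eef_rot: [[-1.0, 0.0, -0.001], [0.0, 1.0, 0.0], [0.001, 0.0, -1.0]]
wrist_force: [-0.1, 0.1, -2.5]
gripper_width: 0.0352
grip_force: 40.8
```

```bash
python3 -m handwheel '[{"jaw":0.03,"travel":[0,0,0.004],"roll":0},{"jaw":0.03,"travel":[0,0,0.008],"roll":0},{"jaw":0.03,"travel":[0,0,0.012],"roll":0},{"jaw":0.03,"travel":[0,0,0.016],"roll":0},{"jaw":0.03,"travel":[0,0,0.02],"roll":0},{"jaw":0.03,"travel":[0,0,0.023],"roll":0},{"jaw":0.03,"travel":[0,0,0.025],"roll":0},{"jaw":0.03,"travel":[0,0,0.025],"roll":0}]'
```

```text
clock: 9.27
tool_pos: [0.5316, -0.3888, 0.0498]
eef_rot: [[-1.0, 0.0, 0.0], [0.0, 1.0, 0.0], [-0.0, 0.0, -1.0]]
wrist_force: [-2.6, 1.6, 2.7]
gripper_width: 0.0352
grip_force: 41.2
```

```bash
python3 -m handwheel '[{"jaw":0.04,"travel":[0,0,0],"roll":0},{"jaw":0.05,"travel":[0,0,0],"roll":0},{"jaw":0.06,"travel":[0,0,0],"roll":0},{"jaw":0.06,"travel":[0,0,0],"roll":0},{"jaw":0.06,"travel":[0,0,-0.01],"roll":0},{"jaw":0.06,"travel":[0,0,-0.03],"roll":0},{"jaw":0.06,"travel":[0,0,-0.06],"roll":0},{"jaw":0.06,"travel":[0,0,-0.09],"roll":0}]'
python3 -m handwheel '[{"jaw":0.06,"travel":[0.01,0.04,-0.01],"roll":0},{"jaw":0.06,"travel":[0.02,0.08,-0.01],"roll":0},{"jaw":0.06,"travel":[0.03,0.12,-0.01],"roll":0},{"jaw":0.06,"travel":[0.05,0.157,-0.01],"roll":0},{"jaw":0.06,"travel":[0.065,0.194,-0.01],"roll":0},{"jaw":0.06,"travel":[0.08,0.231,-0.01],"roll":0},{"jaw":0.06,"travel":[0.09,0.268,-0.01],"roll":0},{"jaw":0.06,"travel":[0.099,0.307,-0.01],"roll":0}]'
```

```text
clock: 9.93
tool_pos: [0.531, -0.3886, 0.1405]
eef_rot: [[-1.0, 0.001, -0.001], [0.001, 1.0, 0.0], [0.001, 0.0, -1.0]]
wrist_force: [0.6, -1.5, 1.0]
gripper_width: 0.0601
grip_force: 0.0
clock: 10.6
tool_pos: [0.4317, -0.0806, 0.1502]
eef_rot: [[-1.0, 0.001, 0.002], [0.001, 1.0, 0.001], [-0.002, 0.001, -1.0]]
wrist_force: [0.9, 0.0, -0.3]
gripper_width: 0.0604
grip_force: 0.0
```

```bash
python3 -m handwheel '[{"jaw":0.06,"travel":[0,0,0],"roll":0},{"jaw":0.06,"travel":[0,0,0],"roll":0},{"jaw":0.06,"travel":[0,0,0],"roll":0},{"jaw":0.06,"travel":[0,0,0],"roll":0},{"jaw":0.06,"travel":[0,0,0],"roll":0},{"jaw":0.06,"travel":[0,0,0],"roll":0},{"jaw":0.06,"travel":[0,0,0],"roll":0},{"jaw":0.06,"travel":[0,0,0],"roll":0}]'
python3 - <<'E'
from h import *
S=cam("side")
a=cv2.resize(S["bgr"][300:410,295:385],None,fx=4.5,fy=4.5,interpolation=cv2.INTER_CUBIC)
b=cv2.resize(S["bgr"][190:290,190:280],None,fx=4.4,fy=4.4,interpolation=cv2.INTER_CUBIC)
w=np.zeros((495,801-1,3),np.uint8); w[:,:405]=a; w[:440,405:800]=b[:440,:395]; cv2.imwrite("pics/c6.png",w)
E
```

```text
clock: 11.27
tool_pos: [0.4326, -0.0821, 0.1492]
eef_rot: [[-1.0, 0.001, -0.0], [0.001, 1.0, -0.0], [0.0, -0.0, -1.0]]
wrist_force: [0.5, 0.4, -0.1]
gripper_width: 0.0601
grip_force: 0.0
```

View pics/c6.png

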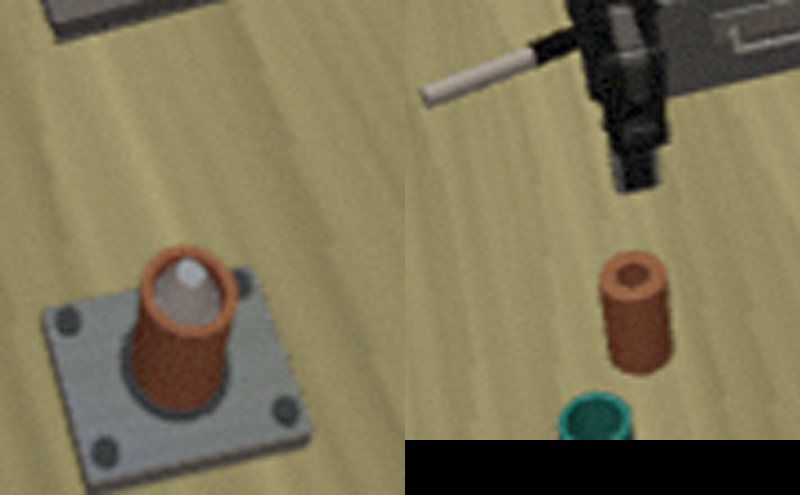

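The wide sleeve stands on the shoulder, with the pin's tip (crop 190,272) showing inside its rim, so it is home. The gripper is above the tight sleeve (crop 635,275). I'll go down, grip and lift.

```bash
python3 -m handwheel '[{"jaw":0.06,"travel":[0,0,0.02],"roll":0},{"jaw":0.06,"travel":[0,0,0.04],"roll":0},{"jaw":0.06,"travel":[0,0,0.06],"roll":0},{"jaw":0.06,"travel":[0,0,0.08],"roll":0},{"jaw":0.06,"travel":[0,0,0.1],"roll":0},{"jaw":0.06,"travel":[0,0,0.113],"roll":0},{"jaw":0.06,"travel":[0,0,0.119],"roll":0},{"jaw":0.06,"travel":[0,0,0.119],"roll":0}]'
python3 -m handwheel '[{"jaw":0.05,"travel":[0,0,0],"roll":0},{"jaw":0.045,"travel":[0,0,0],"roll":0},{"jaw":0.04,"travel":[0,0,0],"roll":0},{"jaw":0.03,"travel":[0,0,0],"roll":0},{"jaw":0.03,"travel":[0,0,0],"roll":0},{"jaw":0.03,"travel":[0,0,0],"roll":0},{"jaw":0.03,"travel":[0,0,0],"roll":0},{"jaw":0.03,"travel":[0,0,0],"roll":0}]' 45
python3 -m handwheel '[{"jaw":0.03,"travel":[0,0,-0.005],"roll":0},{"jaw":0.03,"travel":[0,0,-0.02],"roll":0},{"jaw":0.03,"travel":[0,0,-0.035],"roll":0},{"jaw":0.03,"travel":[0,0,-0.05],"roll":0},{"jaw":0.03,"travel":[0,0,-0.06],"roll":0},{"jaw":0.03,"travel":[0,0,-0.07],"roll":0},{"jaw":0.03,"travel":[0,0,-0.07],"roll":0},{"jaw":0.03,"travel":[0,0,-0.07],"roll":0}]'
```

```text
clock: 11.98
tool_pos: [0.4318, -0.0818, 0.0293]
eef_rot: [[-1.0, 0.0, -0.002], [0.0, 1.0, -0.0], [0.002, -0.0, -1.0]]
wrist_force: [-0.1, -0.8, 0.2]
gripper_width: 0.0603
grip_force: 0.0
clock: 12.65
tool_pos: [0.4335, -0.0814, 0.0313]
eef_rot: [[-1.0, 0.0, 0.002], [0.0, 1.0, 0.001], [-0.002, 0.001, -1.0]]
wrist_force: [-1.5, 1.2, 7.0]
gripper_width: 0.0339
grip_force: 44.2
clock: 13.32
tool_pos: [0.4327, -0.0815, 0.1003]
eef_rot: [[-1.0, 0.0, 0.001], [0.0, 1.0, 0.0], [-0.001, 0.0, -1.0]]
wrist_force: [-0.2, 0.8, -5.3]
gripper_width: 0.0337
grip_force: 46.0
```

```bash
python3 -m handwheel '[{"jaw":0.03,"travel":[-0.015,-0.01,0],"roll":0},{"jaw":0.03,"travel":[-0.04,-0.026,0],"roll":0},{"jaw":0.03,"travel":[-0.065,-0.044,0],"roll":0},{"jaw":0.03,"travel":[-0.09,-0.062,0],"roll":0},{"jaw":0.03,"travel":[-0.115,-0.08,0],"roll":0},{"jaw":0.03,"travel":[-0.128,-0.09,0],"roll":0},{"jaw":0.03,"travel":[-0.133,-0.0945,0],"roll":0},{"jaw":0.03,"travel":[-0.133,-0.0945,0],"roll":0}]'
python3 -m handwheel '[{"jaw":0.03,"travel":[0,0,0.0],"roll":0},{"jaw":0.03,"travel":[0,0,0.015],"roll":0},{"jaw":0.03,"travel":[0,0,0.03],"roll":0},{"jaw":0.03,"travel":[0,0,0.04],"roll":0},{"jaw":0.03,"travel":[0,0,0.05],"roll":0},{"jaw":0.03,"travel":[0,0,0.055],"roll":0},{"jaw":0.03,"travel":[0,0,0.06],"roll":0},{"jaw":0.03,"travel":[0,0,0.062],"roll":0}]'
python3 -m handwheel '[{"jaw":0.03,"travel":[0,0,0],"roll":0},{"jaw":0.03,"travel":[0,0,0.001],"roll":0},{"jaw":0.03,"travel":[0,0,0.002],"roll":0},{"jaw":0.03,"travel":[0,0,0.003],"roll":0},{"jaw":0.03,"travel":[0,0,0.004],"roll":0},{"jaw":0.03,"travel":[0,0,0.004],"roll":0},{"jaw":0.03,"travel":[0,0,0.004],"roll":0},{"jaw":0.03,"travel":[0,0,0.004],"roll":0}]'
```

```text
clock: 13.98
tool_pos: [0.5653, -0.1773, 0.0988]
eef_rot: [[-1.0, 0.001, -0.002], [0.001, 1.0, -0.001], [0.002, -0.001, -1.0]]
wrist_force: [-1.1, -0.1, -4.8]
gripper_width: 0.0339
grip_force: 46.2
clock: 14.65
tool_pos: [0.5654, -0.176, 0.0379]
eef_rot: [[-1.0, 0.0, -0.0], [0.0, 1.0, 0.0], [0.0, 0.0, -1.0]]
wrist_force: [0.3, 0.2, -4.8]
gripper_width: 0.0337
grip_force: 46.2
clock: 15.32
tool_pos: [0.5658, -0.1762, 0.0344]
eef_rot: [[-1.0, 0.0, 0.0], [0.0, 1.0, -0.0], [-0.0, -0.0, -1.0]]
wrist_force: [0.1, 0.6, -3.6]
gripper_width: 0.0336
grip_force: 46.3
```

```bash
python3 -m handwheel '[{"jaw":0.03,"travel":[0,0,0.001],"roll":0},{"jaw":0.03,"travel":[0,0,0.001],"roll":0},{"jaw":0.04,"travel":[0,0,0.001],"roll":0},{"jaw":0.048,"travel":[0,0,0.001],"roll":0},{"jaw":0.055,"travel":[0,0,0.001],"roll":0},{"jaw":0.055,"travel":[0,0,0.001],"roll":0},{"jaw":0.055,"travel":[0,0,-0.01],"roll":0},{"jaw":0.055,"travel":[0,0,-0.03],"roll":0}]'
python3 -m handwheel '[{"jaw":0.055,"travel":[0,0,-0.03],"roll":0},{"jaw":0.055,"travel":[0,0,-0.065],"roll":0},{"jaw":0.055,"travel":[0,0.01,-0.1],"roll":7},{"jaw":0.055,"travel":[0,0.04,-0.13],"roll":14},{"jaw":0.055,"travel":[0,0.08,-0.145],"roll":21},{"jaw":0.055,"travel":[0,0.12,-0.145],"roll":28},{"jaw":0.055,"travel":[0,0.16,-0.145],"roll":35},{"jaw":0.055,"travel":[0,0.2,-0.145],"roll":42}]'
python3 - <<'E'
from h import *
s=r.state(); print(s["joint_pos"],s["tool_pos"])
for n in("top","side"): cv2.imwrite(f"pics/{n}7.png",cam(n)["bgr"])
E
```

```text
clock: 15.98
tool_pos: [0.5642, -0.1759, 0.0633]
eef_rot: [[-1.0, 0.0, -0.004], [0.0, 1.0, 0.0], [0.004, 0.0, -1.0]]
wrist_force: [0.7, 0.4, 0.6]
gripper_width: 0.0547
grip_force: 0.0
clock: 16.65
tool_pos: [0.5658, 0.011, 0.2108]
eef_rot: [[-0.767, 0.642, 0.002], [0.642, 0.767, 0.001], [-0.001, 0.002, -1.0]]
wrist_force: [1.1, -0.4, -1.4]
gripper_width: 0.0551
grip_force: 0.0
[-0.65316361  0.23571301  0.64846553  1.68258498 -0.14897992  1.27117686
  0.8996848 ] [0.56577204 0.01102329 0.21080073]
```

View pics/side7.png

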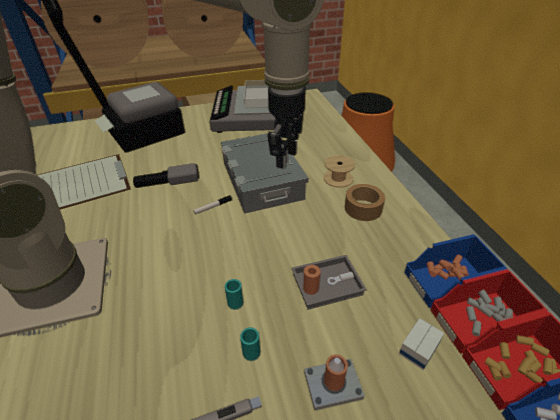

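The side view shows the tight sleeve upright in the tray's empty half at (312,279), the wide one on the pin at (336,375), and everything else undisturbed. Now the handle, squaring the tool to the bar.

```bash
python3 -m handwheel '[{"jaw":0.055,"travel":[0.014,0.025,0],"roll":6.5},{"jaw":0.055,"travel":[0.028,0.05,0],"roll":13},{"jaw":0.055,"travel":[0.042,0.076,0],"roll":19.5},{"jaw":0.055,"travel":[0.056,0.102,0],"roll":26},{"jaw":0.055,"travel":[0.07,0.128,0],"roll":32.5},{"jaw":0.055,"travel":[0.084,0.153,0],"roll":39},{"jaw":0.055,"travel":[0.098,0.178,0],"roll":45.7},{"jaw":0.055,"travel":[0.11,0.2,0],"roll":45.7}]'
python3 -m handwheel '[{"jaw":0.055,"travel":[0,0,0],"roll":0},{"jaw":0.055,"travel":[0,0,0],"roll":0},{"jaw":0.055,"travel":[0,0,0],"roll":0},{"jaw":0.055,"travel":[0,0,0.01],"roll":0},{"jaw":0.055,"travel":[0,0,0.02],"roll":0},{"jaw":0.055,"travel":[0,0,0.03],"roll":0},{"jaw":0.055,"travel":[0,0,0.03],"roll":0},{"jaw":0.055,"travel":[0,0,0.03],"roll":0}]'
python3 - <<'E'
from h import *
T=cam("top");S=cam("side")
print(proj(S,[(.618,.246,.12)]),tri(T,(155+123.5/7*3-0.5 if 0 else (367.5+.5)/7-.5+155,(123.5+.5)/7-.5+175),S,(281.1,143.5)))
E
```

```text
clock: 17.42
tool_pos: [0.6084, 0.236, 0.2099]
eef_rot: [[-0.077, 0.997, 0.0], [0.997, 0.077, 0.0], [0.0, 0.0, -1.0]]
wrist_force: [0.8, 0.7, 0.1]
gripper_width: 0.0552
grip_force: 0.0
clock: 18.08
tool_pos: [0.6079, 0.2334, 0.1782]
eef_rot: [[-0.082, 0.997, -0.002], [0.997, 0.082, -0.001], [-0.001, -0.002, -1.0]]
wrist_force: [0.1, 0.6, 0.7]
gripper_width: 0.0551
grip_force: 0.0
[[280.21025676 143.63135139]] (array([0.61977111, 0.24677965, 0.11932147]), np.float64(0.0022129120474508814))
```

```bash
python3 -m handwheel '[{"jaw":0.055,"travel":[0.006,0.006,0],"roll":2.4},{"jaw":0.055,"travel":[0.012,0.012,0],"roll":2.4},{"jaw":0.055,"travel":[0.012,0.012,0.015],"roll":2.4},{"jaw":0.055,"travel":[0.012,0.012,0.03],"roll":2.4},{"jaw":0.055,"travel":[0.012,0.012,0.045],"roll":2.4},{"jaw":0.055,"travel":[0.012,0.012,0.06],"roll":2.4},{"jaw":0.055,"travel":[0.012,0.012,0.072],"roll":2.4},{"jaw":0.055,"travel":[0.012,0.012,0.077],"roll":2.4}]'
python3 -m handwheel '[{"jaw":0.055,"travel":[0,0,0],"roll":0},{"jaw":0.045,"travel":[0,0,0],"roll":0},{"jaw":0.035,"travel":[0,0,0],"roll":0},{"jaw":0.03,"travel":[0,0,0],"roll":0},{"jaw":0.025,"travel":[0,0,0],"roll":0},{"jaw":0.02,"travel":[0,0,0],"roll":0},{"jaw":0.015,"travel":[0,0,0],"roll":0},{"jaw":0.01,"travel":[0,0,0],"roll":0}]' 40
```

```text
clock: 18.85
tool_pos: [0.6188, 0.247, 0.1006]
eef_rot: [[-0.042, 0.999, -0.002], [0.999, 0.042, -0.001], [-0.001, -0.002, -1.0]]
wrist_force: [0.2, -0.5, -0.4]
gripper_width: 0.055
grip_force: 0.0
clock: 19.52
tool_pos: [0.6168, 0.247, 0.102]
eef_rot: [[-0.041, 0.999, -0.006], [0.999, 0.041, -0.0], [0.0, -0.006, -1.0]]
wrist_force: [-10.3, -1.8, 6.0]
gripper_width: 0.01
grip_force: 5.1
```

```bash
python3 -m handwheel '[{"jaw":0.004,"travel":[0,0,0],"roll":0},{"jaw":0.004,"travel":[0,0,0],"roll":0},{"jaw":0.004,"travel":[0,0,0],"roll":0},{"jaw":0.004,"travel":[0,0,0],"roll":0},{"jaw":0.004,"travel":[0,0,0],"roll":0},{"jaw":0.004,"travel":[0,0,0],"roll":0},{"jaw":0.004,"travel":[0,0,0],"roll":0},{"jaw":0.004,"travel":[0,0,0],"roll":0}]' 40
```

```text
clock: 20.18
tool_pos: [0.6166, 0.247, 0.1021]
eef_rot: [[-0.041, 0.999, -0.006], [0.999, 0.041, -0.0], [0.0, -0.006, -1.0]]
wrist_force: [-15.3, -2.2, 10.1]
gripper_width: 0.0084
grip_force: 39.1
```

```bash
python3 -m handwheel '[{"jaw":0.004,"travel":[0,-0.002,0],"roll":0},{"jaw":0.004,"travel":[0,-0.003,-0.003],"roll":0},{"jaw":0.004,"travel":[0,-0.004,-0.0066],"roll":0},{"jaw":0.004,"travel":[0,-0.005,-0.01],"roll":0},{"jaw":0.004,"travel":[0,-0.0062,-0.0131],"roll":0},{"jaw":0.004,"travel":[0,-0.0088,-0.0195],"roll":0},{"jaw":0.004,"travel":[0,-0.0116,-0.0258],"roll":0},{"jaw":0.004,"travel":[0,-0.0116,-0.0258],"roll":0}]' 40
```

```text
clock: 20.85
tool_pos: [0.6067, 0.2465, 0.1291]
eef_rot: [[-0.041, 0.999, -0.001], [0.999, 0.041, 0.0], [0.0, -0.001, -1.0]]
wrist_force: [-3.8, 0.6, -5.9]
gripper_width: 0.0086
grip_force: 39.2
```

```bash
python3 -m handwheel '[{"jaw":0.004,"travel":[0,-0.0032,-0.006],"roll":0},{"jaw":0.004,"travel":[0,-0.0064,-0.0121],"roll":0},{"jaw":0.004,"travel":[0,-0.010,-0.018],"roll":0},{"jaw":0.004,"travel":[0,-0.0139,-0.0237],"roll":0},{"jaw":0.004,"travel":[0,-0.018,-0.0292],"roll":0},{"jaw":0.004,"travel":[0,-0.0224,-0.0345],"roll":0},{"jaw":0.004,"travel":[0,-0.0318,-0.0446],"roll":0},{"jaw":0.004,"travel":[0,-0.0318,-0.0446],"roll":0}]' 40
```

```text
clock: 21.52
tool_pos: [0.5754, 0.2449, 0.1747]
eef_rot: [[-0.041, 0.999, 0.001], [0.999, 0.041, 0.001], [0.001, 0.001, -1.0]]
wrist_force: [-1.2, 0.1, -4.0]
gripper_width: 0.0085
grip_force: 40.7
```

```bash
python3 -m handwheel '[{"jaw":0.004,"travel":[0,-0.005,-0.0047],"roll":0},{"jaw":0.004,"travel":[0,-0.0102,-0.0092],"roll":0},{"jaw":0.004,"travel":[0,-0.0157,-0.0135],"roll":0},{"jaw":0.004,"travel":[0,-0.0212,-0.0175],"roll":0},{"jaw":0.004,"travel":[0,-0.027,-0.0213],"roll":0},{"jaw":0.004,"travel":[0,-0.0328,-0.0248],"roll":0},{"jaw":0.004,"travel":[0,-0.0328,-0.0248],"roll":0},{"jaw":0.004,"travel":[0,-0.0328,-0.0248],"roll":0}]' 40
python3 -m handwheel '[{"jaw":0.004,"travel":[0,0,0],"roll":0},{"jaw":0.004,"travel":[0,0,0],"roll":0},{"jaw":0.004,"travel":[0,0,0],"roll":0},{"jaw":0.004,"travel":[0,0,0],"roll":0},{"jaw":0.004,"travel":[0,0,0],"roll":0},{"jaw":0.004,"travel":[0,0,0],"roll":0},{"jaw":0.004,"travel":[0,0,0],"roll":0},{"jaw":0.004,"travel":[0,0,0],"roll":0}]' 40
python3 - <<'E'
from h import *
cv2.imwrite("pics/end.png",cam("side")["bgr"])
E
```

```text
clock: 22.18
tool_pos: [0.5446, 0.2433, 0.1993]
eef_rot: [[-0.04, 0.999, 0.004], [0.999, 0.04, 0.001], [0.001, 0.004, -1.0]]
wrist_force: [6.3, -2.0, 7.1]
gripper_width: 0.0082
grip_force: 40.9
clock: 22.85
tool_pos: [0.545, 0.2434, 0.1991]
eef_rot: [[-0.04, 0.999, 0.004], [0.999, 0.04, 0.001], [0.001, 0.004, -1.0]]
wrist_force: [6.3, -0.6, 6.4]
gripper_width: 0.0085
grip_force: 40.9
```

View pics/end.png

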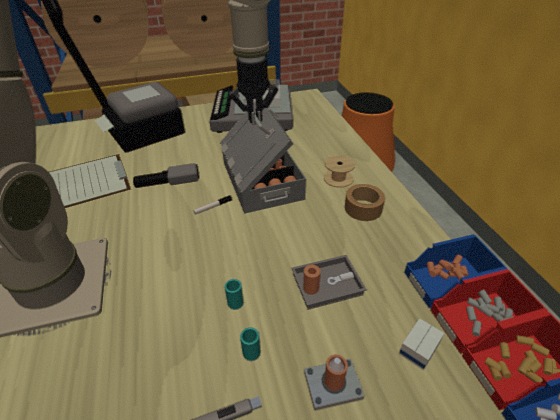

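The final view shows the lid held open at about 44–45 degrees by its handle (258,115). The tight sleeve is upright in the tray (312,279) and the wide one is home on the pin (336,375). Forces are small.

```bash
python3 -c "
from cell import r
print(r.hand_in())"
```

```text
the job is handed in; nothing more can be done
None
```

The wide sleeve is fully home on the gauge pin, the tight sleeve stands upright in the empty half of the returns tray, and the gripper is still holding the chest lid open at about 44.5° (worked out from the gripper's position). The job was handed in at about 23 s on the robot's clock, and nothing else on the counter moved that I could see in the final picture.

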